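# Lock the power supply's hold-down bar with an R-clip

## Task

Lock the power supply down in its carrier: press the raised hold-down bar fully down, so that its forked end lies round the upright post, then push the straight leg of the R-clip through the post's cross hole until the clip's bow snaps over the post, with the clip lying about flat. Let go of the clip and leave the other things on the bench where they are.

Things in the scene. Friction and masses are not known exactly. Their poses are not given: they have to be found in the camera images.
- carrier: Fixed aluminium plate 275 x 160 mm, top at z = 14 mm, with a slotted power supply (136 x 124 mm, top at 58 mm), a steel post 24 mm in diameter at its -x end (top at 93 mm) and the bar's hinge bracket at its +x end. Origin: centre of the underside. x runs from post to bracket, y along the post's cross hole, z up; at yaw 0 the post is on the robot's side.
- post_hole (a point): Centre of the post's cross hole, on the post's axis, 95 mm from the carrier's origin along its -x, 75 mm above the table. The hole runs right through along the carrier's y, 8 mm in diameter, countersunk to 12 mm at both mouths, open from either side. Axes as the carrier's. The lowered bar's top lies 7 mm below the hole's centre.
- bar_hinge (a point): On the hinge line of the hold-down bar, at its middle, 65 mm above the table, 190 mm from the post's axis. Axes as the carrier's.
- hold_bar (a joint): Hinge angle (rad) of the hold-down bar, a steel flat 6 mm thick, 32 mm wide, its middle plane through the hinge line: 0 = fully down (level, fork round the post), positive = free end raised, stop at 1.2. Starts at 0.45 to 0.72 and stays where left; under 6 N near its end presses it down. Fork: 158 to 216 mm from the hinge line, 50 mm wide, slot 26 mm (from 172 mm). Raised, it is in the clip's way.
- bar_end (a point): Point on the bar's upper face, on its centre line, 160 mm from the hinge line towards the fork, 12 mm short of the slot. x axis points along the bar to the hinge.
- clip: The R-clip (hitch pin clip): bent zinc-plated wire 5 mm thick, 103 mm long, lying flat on a dark grey pad 3 mm thick. Origin: centre of its coil (24 mm outside diameter, 10 mm thick: the place to grip it, across y), on the underside. x points along the straight leg to its tip, 90 mm ahead of the origin; the leg's centre line lies at y = -9.5 mm, 2.5 mm above the underside; the bow lies on the leg's +y side, at the same height, and reaches 81 mm ahead. Weighs about 60 g.
- clip_seat (a point): Point on the leg's centre line where the post's axis comes to lie when the clip is home: x = 52, y = -9.5, z = 2.5 mm in the clip's frame. Axes as the clip's.
- bow (a joint): How far (rad) the clip's sprung bow stands open about the coil: 0 = relaxed. Pushed in, the bow meets the post about 27 mm before home, opens to about 0.08 at 12 to 16 mm before home, then springs shut (under 0.03) and draws the clip home, where the bow's neck stops it. The push takes 5 to 12 N; pushing on with over 15 N forces the neck open again.
- driver: Bystander: screwdriver, 190 mm long, lying on the pad.
- spare_pin: Bystander: headed, cross-drilled steel pin 70 mm long, 13 mm thick, lying on the pad.
- multimeter: Bystander: hand multimeter, 185 x 88 x 36 mm.
- solder_reel: Bystander: reel of solder, 60 mm in diameter, 54 mm high.
- cleaner: Bystander: white bottle, 56 mm in diameter, 150 mm high.
- heat_sink: Bystander: finned aluminium heat sink, 90 x 60 x 35 mm.
Not all that is in view belongs to the job. What is shaped like the clip but red is not meant.

How it is judged:
On the way, in this order (a step that is already met when the one before it is completed fails the run):
1. the hold-down bar is fully down (value of joint hold_bar below 0.04 rad), for 0.2 s.
2. the clip's leg is through the post and its bow has sprung over the post (distance between clip_seat and post_hole below 0.006 m and angle between the x axis of clip and the y axis of carrier, either way round below 0.35 rad and value of joint bow below 0.06 rad), for 0.2 s.
At the end, for the whole second after the job is handed in: The bar is down (within 0.04 rad); the clip's seat point is within 6 mm of the hole's centre, its leg within 0.35 rad of the hole's direction, the clip within 0.7 rad of flat, its bow sprung back (under 0.06 rad); the clip is released and still; the bystanders are within 40 mm of their starts (all of step 2 and value of joint hold_bar below 0.04 rad and angle between the z axis of clip and the z axis of carrier, either way round below 0.7 rad and linear speed of clip below 0.02 m/s); the robot touches nothing.
It fails at once if another thing on the bench is moved more than 40 mm (distance of any of driver, spare_pin, multimeter, solder_reel, cleaner, heat_sink from where it was at the start of the episode above 0.04 m).
It also fails if it takes over 64 s, if anything falls off the work surface, if the arm or the gripper's body presses on something with over 40 N, if the wrist force passes 120 N, or if a joint passes its speed limit or range.

## Robot

A 6-joint arm with a two-finger parallel gripper is mounted at the origin on the work surface. World frame = base frame: x ahead of the robot, y to its left, z up, the work surface at z = 0. Lengths are in m, angles in rad, forces in N, time in s.
With the tool pointing down it reaches from about 0.425 to 0.95 m from the base axis. Payload 3.5 kg.
Tool frame: the origin (TCP) lies midway between the tips of the shut fingers; the grasp point (between the pads) lies 19 mm behind it; z points along the fingers, y is the line along which they close (so a half turn about z gives the same grasp; the last joint's range is limited). The gripper opens to 85 mm and grips with 20 to 120 N. Pads are 22 mm wide; open, the fingers measure 114 mm over their backs; the gripper's body (76 mm by 85 mm) begins 54 mm behind the grasp point. The pads swing forward as they close: fully open they stand 13 mm farther back than shut.
Start: joints at [1.022, 0.286, 1.577, -0, 1.279, -0.15], TCP at [0.262, 0.622, 0.206] pointing down, gripper open.
Joint ranges: [-2.77, 2.77], [-0.9, 2.22], [0.21, 2.48], [-1.53, 4.67], [0.24, 2.81], [-2.84, 2.84]. Speed limits (rad/s): [2.79, 2.79, 3.14, 3.14, 3.14, 3.14].

## Interface

Orientations are given as a unit quaternion [x, y, z, w].
In Python, from plant import get_state, read_camera, ctrl gives the robot as it stands.
- The arm moves only by the shell command python3 -m crank 'ROWS' [FORCE]. ROWS is JSON, a list of rows, each a list of 3 entries, a list of its own where there are three numbers: the shift along the tool's x, y, z in mm, then the turn about the tool's z in degrees, then the closure in counts, from 0 (fully open) to 255 (shut). In form: [[[tx, ty, tz], yaw, claw], ...]. A call has 1 to 10 rows; each row is the pose to reach, as a shift and turn from the pose commanded when the call began, along the tool's axes at that moment; what a row does not reach only later rows make up. A row lasts 1/10 s, in which the tool goes at most 50 mm and 8.59 degrees, less where a joint would pass 70% of its speed; a pose out of reach is approached as far as the arm can. A call with a gripper value outside its range is refused whole. The fingers move at their own pace and stop on an object; FORCE is the grip in N (left out, the last holds). Time passes only in rows, so rows that repeat a pose let the fingers close. It gives the time, the measured TCP pose, the force, the opening and the grip force at its end, in the units of the state.
- get_state(): the state, without advancing time (a new reading comes with each control period).
- read_camera(name): name is "scene" or "side" or "wrist"; returns a dict with "frame" (420x560x3 uint8, blue, green, red), "range_z" (420x560 float32, m along the optical axis (not along the pixel's ray), 0 where there is no reading), "vfov" (degrees; the focal length in pixels is half the picture's height over the tangent of half this angle, whatever the lens; pixels are square), "cx", "cy" (the principal point, pixels), "origin" and "orientation" of the camera in the world. Camera axes: x right, y down, z forward; pixel columns grow to the right and rows downward; lengths in m; the calibration is good to about 2 mm. A picture is of the moment at which its call begins.
- ctrl.sign_off(): hands the job in; it is judged then, once.
The state is a dict: "time": time; "qpos": joint angles; "dq": joint speeds; "joint_efforts": joint torques, N m; "eef_pos": TCP position; "tcp_rot": TCP orientation; "contact_force": force on the tool from outside, world axes, zero at the start; "wrist_torque": the same for the moment, N m; "opening": opening from 0.0 (shut) to 1.0 (fully open); "finger_force": force on a finger pad.
Only numpy, scipy, OpenCV 4.12 (cv2) and the standard library are available. Lean on these libraries where they do the work, as an engineer would, in place of code of your own. Each camera call takes 0.05 s, during which the arm holds its last target. There are 200 camera calls.

## Working session

There is one attempt and no reset: what is moved stays moved. The work goes in short steps, Python scripts to look and compute and a shell command to move; the robot and the scene stay as the last step left them, time stands still between calls to the robot, and variables do not carry over. Pictures are saved under pics/ and viewed, at most 10 in all, crops included, and the job is handed in when it is done.

```bash
mkdir -p pics; ls
cat > h.py <<'E'
import numpy as np,cv2
from scipy.spatial.transform import Rotation as R
from plant import get_state, read_camera, ctrl
def cam(n,save=None):
    c=read_camera(n)
    if save: cv2.imwrite('pics/'+save,c['frame'])
    f=210/np.tan(np.radians(c['vfov'])/2)
    v,u=np.mgrid[0:420,0:560]; z=c['range_z']
    P=np.stack([(u-c['cx'])/f*z,(v-c['cy'])/f*z,z],-1)
    c['W']=P@R.from_quat(c['orientation']).as_matrix().T+np.array(c['origin'])
    c['f']=f
    return c
E
python3 - <<'E'
from h import *
s=get_state();print(s)
for n in('scene','side'):
    c=cam(n,n+'0.png');np.savez(n+'0.npz',W=c['W'],frame=c['frame']);print(n,c['origin'],c['orientation'],c['vfov'],c['cx'],c['cy'])
E
```

```text
pics
{'time': 0.0, 'qpos': array([ 1.02202911e+00,  2.87181003e-01,  1.57820128e+00, -2.07125454e-05,
        1.27858460e+00, -1.49995715e-01]), 'dq': array([-1.61999811e-03, -8.96537866e-04, -1.35593476e-03,  7.09934914e-05,
        1.27981519e-04,  6.49056214e-04]), 'joint_efforts': array([ 1.95741100e-03, -4.05967355e+01, -2.92635298e+01, -6.37658195e-05,
        5.83316025e-03,  8.45316777e-06]), 'eef_pos': array([0.26168602, 0.62142342, 0.20412388]), 'tcp_rot': array([ 1.98064215e-01,  9.80188327e-01, -1.11878689e-03, -3.97053893e-04]), 'contact_force': array([-0.12581321, -0.74250911, -0.31470803]), 'wrist_torque': array([0.00102638, 0.00280913, 0.01593621]), 'finger_force': 0.0, 'opening': 0.9987513010635801}
scene [ 1.21279013 -0.70458072  0.84000625] [ 0.84134822  0.31165383 -0.15401474 -0.41386534] 55.70716799581988 274.9250665590644 214.524885570309
side [ 0.06373237 -0.717767    0.78693965] [ 0.85490667 -0.2792548   0.12877569 -0.41781354] 50.44214645451116 280.18159260265486 215.6967875550617
```

View pics/scene0.png

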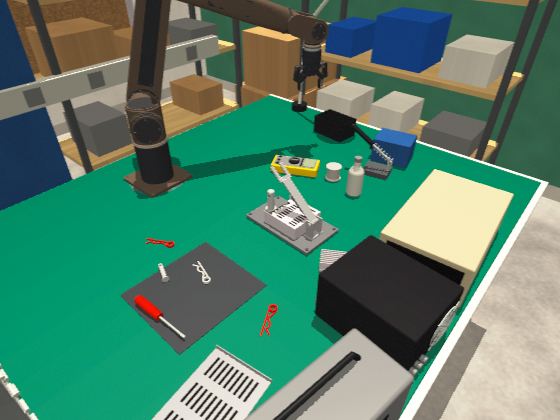

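View pics/side0.png

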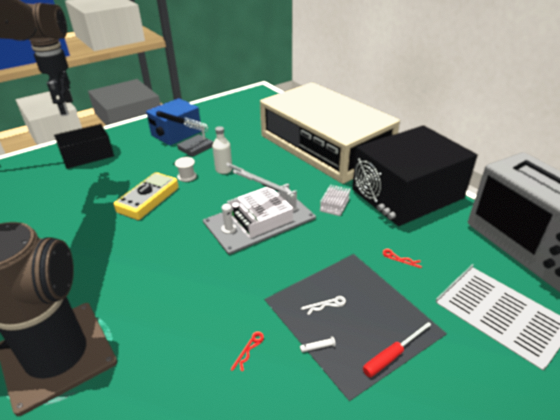

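Scene: carrier at about (292,218), post (270,200), raised bar (275,170)–(315,230), zinc clip at (202,270) on the pad. Side: clip (325,303), post (228,215). I'll measure these.

Run:
```python
from h import *
S={n:np.load(n+'0.npz') for n in('scene','side')}
box={'scene':(240,160,345,255),'side':(200,150,320,255)}
cb={'scene':(180,252,222,292),'side':(295,285,355,325)}
A=[]
for n in S:
    W=S[n]['W'];x0,y0,x1,y1=box[n];P=W[y0:y1,x0:x1].reshape(-1,3)
    A.append(P)
    pl=P[(abs(P[:,2]-.014)<.005)]; 
    print(n,'plate',len(pl),cv2.minAreaRect((pl[:,:2]*1000).astype(np.float32)))
    # top of psu
    t=P[abs(P[:,2]-.058)<.004];print('psu',cv2.minAreaRect((t[:,:2]*1000).astype(np.float32)))
    hi=P[P[:,2]>.075];print('hi',len(hi),hi.min(0),hi.max(0))
    x0,y0,x1,y1=cb[n];F=S[n]['frame'][y0:y1,x0:x1].astype(int);Wc=W[y0:y1,x0:x1]
    m=F.min(-1)>110
    print('clip',m.sum(),np.median(Wc[m],0))
    r=cv2.minAreaRect((Wc[m][:,:2]*1000).astype(np.float32));print(r)
    crop=S[n]['frame'][y0:y1,x0:x1];cv2.imwrite('pics/c_%s.png'%n,cv2.resize(crop,None,fx=9,fy=9,interpolation=cv2.INTER_CUBIC))
a=cv2.imread('pics/c_scene.png');b=cv2.imread('pics/c_side.png')
H=max(a.shape[0],b.shape[0]);pad=lambda i:cv2.copyMakeBorder(i,0,H-i.shape[0],0,0,0)
o=np.hstack([pad(a),pad(b)]);o=cv2.resize(o,None,fx=.85,fy=.85);print(o.shape);cv2.imwrite('pics/clips.png',o)
```

```text
scene plate 1263 ((530.958984375, 227.1746826171875), (310.0835266113281, 509.8254699707031), 22.17538070678711)
psu ((528.8289794921875, 239.57423400878906), (200.6639404296875, 445.7934265136719), 23.66273307800293)
hi 731 [ 0.46954161 -0.70458072  0.07502215] [1.21279013 0.14372197 0.84000625]
clip 142 [ 0.53403053 -0.22971763  0.00849779]
((851.7781982421875, -444.39154052734375), (43.47735595703125, 888.9443359375), 57.01892852783203)
side plate 1715 ((674.37890625, 226.5660858154297), (541.4927978515625, 381.4988098144531), 63.48773956298828)
psu ((668.6293334960938, 175.79721069335938), (364.51824951171875, 336.10491943359375), 61.14243698120117)
hi 593 [ 0.06373237 -0.717767    0.07503078] [0.68726315 0.4238434  0.78693965]
clip 392 [ 0.52979696 -0.22901889  0.00771005]
((291.1858215332031, -441.40057373046875), (708.917724609375, 99.44597625732422), 42.559871673583984)
(306, 780, 3)
```

View pics/clips.png

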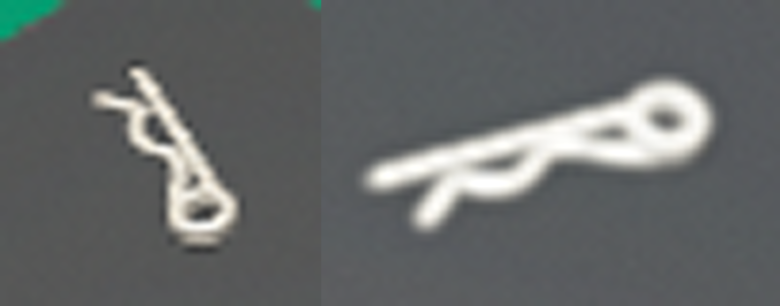

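Clip: leg tip at side px ≈(302,308.5), coil centre ≈(340,300.5), bow on the lower (camera) side, so it lies right way up. Now compute poses with invalid depth excluded.

```bash
cat >> h.py <<'E'
def ray(c,u,v,z):
    d=R.from_quat(c['orientation']).apply([(u-c['cx'])/c['f'],(v-c['cy'])/c['f'],1.])
    o=np.array(c['origin']);return o+d*(z-o[2])/d[2]
E
python3 - <<'E'
from h import *
box={'scene':(240,160,345,255),'side':(200,150,320,255)}
pts={'scene':dict(tip=(180+137/7.65,252+72/7.65),coil=(180+203/7.65,252+207/7.65)),'side':dict(tip=(295+(375-321)/7.65,285+180/7.65),coil=(295+(667-321)/7.65,285+118/7.65))}
PP=[]
for n in box:
    c=cam(n);W=c['W']
    for k,(u,v) in pts[n].items(): print(n,k,ray(c,u,v,.0055 if k=='tip' else .010))
    x0,y0,x1,y1=box[n];ok=c['range_z'][y0:y1,x0:x1]>0;P=W[y0:y1,x0:x1][ok];PP.append(P)
    pl=P[abs(P[:,2]-.014)<.004]
    m=np.median(pl,0);pl=pl[np.linalg.norm(pl-m,axis=1)<.2];print(n,'plate',len(pl),cv2.minAreaRect((pl[:,:2]*1000).astype(np.float32)))
P=np.vstack(PP);np.save('P.npy',P)
for lo in np.arange(.07,.22,.01):
    h=P[(P[:,2]>lo)&(P[:,2]<=lo+.01)]
    if len(h): 
        print(round(lo,3),len(h),np.median(h[:,:2],0),h[:,:2].min(0),h[:,:2].max(0))
E
```

```text
scene tip [ 0.48033113 -0.20687422  0.0055    ]
scene coil [ 0.55733495 -0.24037392  0.01      ]
scene plate 1057 ((576.9204711914062, 112.28480529785156), (164.44456481933594, 276.67230224609375), 85.857177734375)
side tip [ 0.47971102 -0.20746985  0.0055    ]
side coil [ 0.56133705 -0.24324461  0.01      ]
side plate 1391 ((575.5204467773438, 112.2012939453125), (163.27264404296875, 269.6137390136719), 85.59843444824219)
0.07 271 [0.66423352 0.11206878] [0.47201286 0.07930493] [0.68733293 0.42416957]
0.08 145 [0.63083613 0.11219233] [0.47266956 0.0904488 ] [0.66442441 0.41449623]
0.09 150 [0.62337657 0.11149808] [0.46898822 0.09131486] [0.65012197 0.39159959]
0.1 73 [0.62774768 0.10401793] [0.60699815 0.09334175] [0.63778927 0.12565933]
0.11 79 [0.61548725 0.10376177] [0.59018312 0.09285642] [0.62695388 0.1302859 ]
0.12 74 [0.60314907 0.10339323] [0.58711009 0.09418551] [0.61332631 0.12780925]
0.13 68 [0.59282635 0.1084581 ] [0.57714583 0.09428289] [0.60190259 0.12783269]
0.14 69 [0.58075689 0.10739332] [0.56562952 0.09537386] [0.58956143 0.12891156]
0.15 70 [0.56835596 0.10996216] [ 0.55264037 -0.04256721] [0.86985314 0.13008903]
0.16 73 [0.55520694 0.11242922] [0.54001174 0.09070683] [0.56804607 0.13894043]
0.17 106 [0.54336691 0.1143784 ] [0.53005086 0.08897462] [0.55368733 0.14080748]
0.18 72 [0.52941264 0.1011233 ] [0.51223043 0.09037285] [0.53913029 0.14369114]
0.19 74 [0.51800432 0.12756923] [0.50249115 0.09120789] [0.52882415 0.14342834]
0.2 44 [0.50996469 0.11800464] [0.50490189 0.09194162] [0.51575062 0.14202844]
```

Run:
```python
from h import *
P=np.load('P.npy')
q=P[(P[:,2]>.0905)&(P[:,2]<.096)&(P[:,0]<.51)&(P[:,1]<.2)]
print('post top',len(q),q.mean(0),q.min(0),q.max(0),cv2.minEnclosingCircle((q[:,:2]*1000).astype(np.float32)))
# bar top plane
b=P[(P[:,2]>.1)&(P[:,2]<.22)&(P[:,1]>.07)&(P[:,1]<.16)&(P[:,0]<.66)]
ps=b.copy()
for i in range(5):
    A=np.c_[ps[:,:2],np.ones(len(ps))];k=np.linalg.lstsq(A,ps[:,2],rcond=None)[0]
    r=b[:,2]-np.c_[b[:,:2],np.ones(len(b))]@k; ps=b[abs(r)<.003]
print(k,len(ps),'angle',np.arctan(np.hypot(k[0],k[1])),'dir',np.degrees(np.arctan2(-k[1],-k[0])))
# bar centreline from section midpoints in the narrow part
X=[];Y=[]
for x in np.arange(.57,.655,.01):
    s=ps[abs(ps[:,0]-x)<.005]
    if len(s)>5:X.append(x);Y.append((s[:,1].min()+s[:,1].max())/2)
p=np.polyfit(X,Y,1);print('line',np.degrees(np.arctan(p[0])),np.polyval(p,[.48,.67]))
for yaw in np.radians([-4.3]):
    t=P[abs(P[:,2]-.058)<.003];t=t[np.linalg.norm(t[:,:2]-[.58,.11],axis=1)<.12];print('psu',cv2.minAreaRect((t[:,:2]*1000).astype(np.float32)))
```

```text
post top 58 [0.48263719 0.11774352 0.09343303] [0.47185939 0.10747307 0.09054017] [0.49547887 0.1303848  0.09578579] ((484.53369140625, 118.42743682861328), 12.809651374816895)
[-0.8057758   0.10812431  0.60080879] 534 angle 0.6826163625964565 dir -7.642672139298885
line -1.6173583481184266 [0.11449643 0.10913164]
psu ((580.1143798828125, 113.72811889648438), (131.3553466796875, 216.57615661621094), 86.05701446533203)
```

Carrier yaw ≈ −4.2°, post ≈ (0.483, 0.1185); bar raised ≈0.68 rad. Press the bar 125 mm from the hinge, at ≈ (0.548, 0.114).

```bash
python3 -m crank '[[[0,0,-50],0,255],[[-46,-36,-50],0,255],[[-92,-72,-50],0,255],[[-138,-107,-50],0,255],[[-184,-143,-50],0,255],[[-230,-179,-50],0,255],[[-276,-215,-50],0,255],[[-322,-250,-50],0,255],[[-368,-286,-50],0,255],[[-414,-322,-50],0,255]]' 60
cat >> h.py <<'E'
def delta(x,y,z,yaw=None):
    "tool-frame shift (mm) and turn (deg) to TCP world target, tool x heading yaw deg"
    s=get_state();r=R.from_quat(s['tcp_rot']);M=r.as_matrix()
    d=M.T@(np.array([x,y,z])-s['eef_pos'])*1000
    h=np.degrees(np.arctan2(M[1,0],M[0,0]));print('t',round(s['time'],2),'q',s['qpos'].round(2),'pos',s['eef_pos'].round(4),'heading',h.round(2),'tilt z',M[:,2].round(4),'F',s['contact_force'].round(1),'op',round(s['opening'],3),s['finger_force'])
    print('shift',d.round(1),'turn',None if yaw is None else round(-(yaw-h+180)%360-180,1))
E
python3 -c "
from h import *
delta(.548,.1137,.2)"
```

```text
time: 1.2
eef_pos: [0.4827, 0.2277, 0.2555]
tcp_rot: [0.198, 0.98, 0.0, 0.0]
contact_force: [1.6, 0.0, -0.0]
opening: -0.001
finger_force: 0.0
t 1.2 q [ 0.25 -0.06  1.87  0.    1.34 -0.92] pos [0.4827 0.2277 0.2555] heading 157.16 tilt z [ 3.e-04  2.e-04 -1.e+00] F [ 1.6  0.  -0. ] op -0.001 0.0
shift [-104.4  -79.7   55.5] turn None
```

```bash
python3 -m crank '[[[0,0,0],0,255],[[0,0,0],0,255]]' >/dev/null
python3 -c "
from h import *
delta(.548,.1137,.18)"
```

```text
t 1.4 q [ 0.25 -0.06  1.87  0.    1.34 -0.92] pos [0.4825 0.2286 0.2553] heading 156.98 tilt z [-7.e-04  4.e-04 -1.e+00] F [-0.1  0.2  0.5] op -0.002 0.0
shift [-105.3  -80.1   75.2] turn None
```

```bash
python3 -m crank '[[[-35,-27,0],0,255],[[-70,-54,0],0,255],[[-105,-80,0],0,255],[[-105,-80,0],0,255],[[-105,-80,0],0,255],[[-105,-80,40],0,255],[[-105,-80,75],0,255],[[-105,-80,75],0,255],[[-105,-80,75],0,255]]'
python3 -c "
from h import *
delta(.548,.1137,.067)"
```

```text
time: 2.3
eef_pos: [0.5471, 0.1168, 0.1806]
tcp_rot: [0.197, 0.98, 0.0, -0.001]
contact_force: [0.0, 0.5, 0.9]
opening: -0.002
finger_force: 0.0
t 2.3 q [ 0.03  0.06  1.89  0.    1.2  -1.15] pos [0.5471 0.1168 0.1806] heading 157.29 tilt z [-1.2e-03  3.0e-04 -1.0e+00] F [0.  0.5 0.9] op -0.002 0.0
shift [ -2.2  -2.5 113.6] turn None
```

Press down in steady steps.

```bash
python3 -m crank '[[[-2,-2,15],0,255],[[-2,-2,30],0,255],[[-2,-2,45],0,255],[[-2,-2,60],0,255],[[-2,-2,75],0,255],[[-2,-2,90],0,255],[[-2,-2,100],0,255],[[-2,-2,106],0,255],[[-2,-2,110],0,255],[[-2,-2,110],0,255]]'
python3 -c "
from h import *
delta(.548,.1137,.067)"
```

```text
time: 3.3
eef_pos: [0.5488, 0.1124, 0.07]
tcp_rot: [0.198, 0.98, -0.0, -0.0]
contact_force: [0.4, -0.1, -0.1]
opening: 0.002
finger_force: 0.0
t 3.3 q [ 0.02  0.19  1.96  0.    0.99 -1.15] pos [0.5488 0.1124 0.07  ] heading 157.15 tilt z [-5.e-04 -0.e+00 -1.e+00] F [ 0.4 -0.1 -0.1] op 0.002 0.0
shift [1.2 0.8 3. ] turn None
```

```bash
python3 -m crank '[[[0,0,2],0,255],[[0,0,3],0,255],[[0,0,4],0,255],[[0,0,4],0,255],[[0,0,4],0,255]]'
python3 - <<'E'
from h import *
c=cam('side','s1.png')
im=c['frame'][140:265,190:330];cv2.imwrite('pics/s1c.png',cv2.resize(im,None,fx=4.5,fy=4.5,interpolation=cv2.INTER_CUBIC))
E
```

```text
time: 3.8
eef_pos: [0.5492, 0.1124, 0.0668]
tcp_rot: [0.198, 0.98, 0.0, 0.0]
contact_force: [-0.5, 0.2, 0.2]
opening: 0.004
finger_force: 0.5
```

View pics/s1c.png

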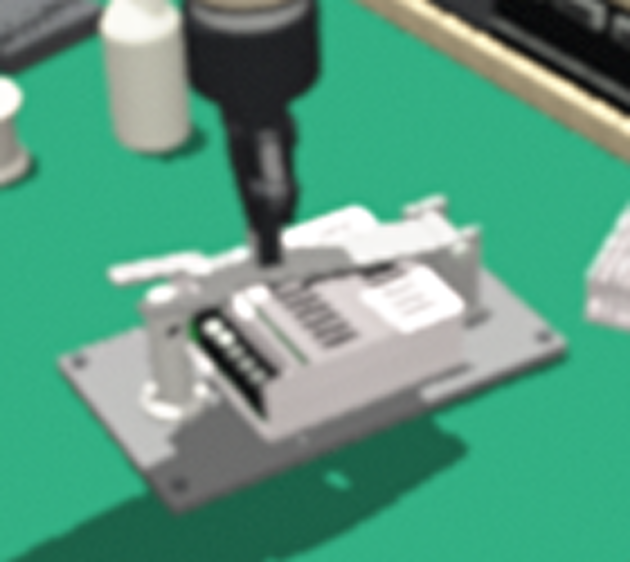

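The bar is lower, with the fingertip at crop (268,262), but the fork arm at (150,270) still looks above the post top. I'll measure the bar plane.

Run:
```python
from h import *
post=np.array([.483,.1185]);u=np.array([np.cos(np.radians(-4.2)),np.sin(np.radians(-4.2))]);n=np.array([-u[1],u[0]])
for k in('side','scene'):
    c=cam(k);P=c['W'][c['range_z']>0];d=P[:,:2]-post;a=d@u;b=d@n
    for lo in range(-30,180,15):
        m=(a*1000>lo)&(a*1000<=lo+15)&(abs(b)<.028)&(P[:,2]>.045)&(P[:,2]<.2)
        z=P[m,2]*1000;bb=b[m]*1000
        if m.sum(): print(k,lo,m.sum(),np.percentile(z,[5,25,50,75,95]).round(0),'b of z>62:',bb[z>62].min().round(0) if (z>62).any() else '',bb[z>62].max().round(0) if (z>62).any() else '')
```

```text
side -30 25 [104. 106. 107. 109. 109.] b of z>62: -24.0 23.0
side -15 123 [ 49.  63.  84. 105. 108.] b of z>62: -26.0 26.0
side 0 100 [ 50.  68.  93. 103. 105.] b of z>62: -25.0 27.0
side 15 66 [ 96.  99. 100. 101. 103.] b of z>62: -26.0 24.0
side 30 56 [ 95.  98.  98. 100. 189.] b of z>62: -24.0 26.0
side 45 193 [ 49.  95. 121. 175. 196.] b of z>62: -27.0 17.0
side 60 143 [ 52.  59.  87. 109. 166.] b of z>62: -27.0 18.0
side 75 115 [ 58.  60.  63.  92. 194.] b of z>62: -28.0 12.0
side 90 103 [57. 60. 62. 87. 88.] b of z>62: -16.0 17.0
side 105 83 [58. 60. 77. 84. 86.] b of z>62: -15.0 17.0
side 120 85 [58. 60. 74. 81. 83.] b of z>62: -15.0 18.0
side 135 77 [58. 60. 75. 78. 81.] b of z>62: -15.0 19.0
side 150 70 [58. 60. 72. 76. 78.] b of z>62: -20.0 21.0
side 165 62 [54. 68. 73. 74. 78.] b of z>62: -21.0 23.0
scene -30 11 [103. 104. 105. 108. 108.] b of z>62: -24.0 15.0
scene -15 39 [ 54.  71.  94. 104. 109.] b of z>62: -25.0 13.0
scene 0 60 [ 49.  58.  69.  95. 105.] b of z>62: -23.0 10.0
scene 15 28 [ 96.  98.  99. 100. 101.] b of z>62: -25.0 15.0
scene 30 25 [ 93.  95.  97.  98. 100.] b of z>62: -25.0 3.0
scene 45 37 [ 82.  93. 115. 148. 157.] b of z>62: -20.0 -7.0
scene 60 177 [ 59.  93. 125. 158. 191.] b of z>62: -27.0 17.0
scene 75 254 [ 60. 102. 154. 181. 197.] b of z>62: -25.0 27.0
scene 90 65 [57. 60. 81. 86. 89.] b of z>62: -15.0 26.0
scene 105 65 [58. 60. 81. 84. 86.] b of z>62: -16.0 16.0
scene 120 67 [57. 60. 77. 81. 83.] b of z>62: -23.0 21.0
scene 135 61 [57. 59. 75. 77. 80.] b of z>62: -15.0 20.0
scene 150 70 [52. 59. 72. 76. 78.] b of z>62: -24.0 19.0
scene 165 54 [50. 69. 72. 74. 76.] b of z>62: -22.0 24.0
```

Run:
```python
from h import *
c=cam('scene');d=cam('wrist')
im=c['frame'][140:255,230:350];a=cv2.resize(im,(480,460),interpolation=cv2.INTER_CUBIC)
b=cv2.resize(d['frame'],(320,240));b=cv2.copyMakeBorder(b,0,220,0,0,0);cv2.imwrite('pics/s2.png',np.hstack([a,b]))
```

```text
(no output)
```

View pics/s2.png

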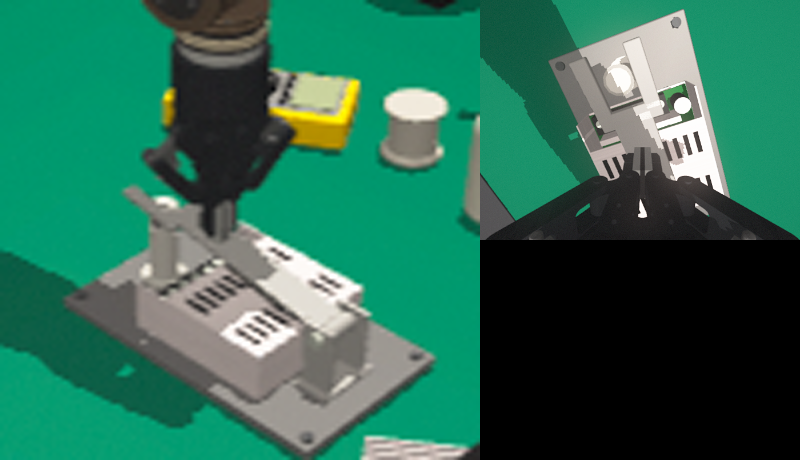

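```bash
cat > bar.py <<'E'
from h import *
post=np.array([.483,.1185]);u=np.array([np.cos(np.radians(-4.2)),np.sin(np.radians(-4.2))]);n=np.array([-u[1],u[0]])
def bar(k):
    c=cam(k);P=c['W'][c['range_z']>0];d=P[:,:2]-post;a=d@u;b=d@n
    for lo,hi in((-26,-14),(16,30),(90,110),(130,150)):
        m=(a*1000>lo)&(a*1000<=hi)&(abs(b)<(.028 if lo<80 else .014))&(P[:,2]>.0635)&(P[:,2]<.13)
        print(k,lo,m.sum(),np.median(P[m,2]*1000).round(1) if m.any() else None)
if __name__=='__main__': bar('side')
E
python3 -m crank '[[[0,0,2],0,255],[[0,0,4],0,255],[[0,0,5],0,255],[[0,0,5],0,255]]'; python3 bar.py
```

```text
time: 4.45
eef_pos: [0.5487, 0.1124, 0.0611]
tcp_rot: [0.198, 0.98, -0.0, -0.0]
contact_force: [0.3, 0.0, 0.0]
opening: 0.0
finger_force: 0.1
side -26 29 97.5
side 16 60 93.2
side 90 51 82.4
side 130 52 76.9
```

```bash
python3 -m crank '[[[0,0,3],0,255],[[0,0,6],0,255],[[0,0,9],0,255],[[0,0,11],0,255],[[0,0,13],0,255],[[0,0,13],0,255]]'; python3 bar.py
```

```text
time: 5.1
eef_pos: [0.5489, 0.1124, 0.0481]
tcp_rot: [0.198, 0.98, -0.0, -0.0]
contact_force: [0.5, 0.4, -0.1]
opening: -0.003
finger_force: 0.0
side -26 37 78.2
side 16 55 76.7
side 90 53 73.6
side 130 47 72.0
```

```bash
python3 -m crank '[[[0,0,2],0,255],[[0,0,3],0,255],[[0,0,4],0,255],[[0,0,4],0,255]]'; python3 bar.py
```

```text
time: 5.55
eef_pos: [0.549, 0.1124, 0.0445]
tcp_rot: [0.198, 0.98, 0.0, 0.0]
contact_force: [-0.1, 0.9, -0.2]
opening: -0.002
finger_force: 0.1
side -26 38 72.1
side 16 57 71.9
side 90 52 71.0
side 130 52 70.9
```

```bash
python3 -m crank '[[[0,0,1],0,255],[[0,0,2],0,255],[[0,0,2],0,255]]'; python3 bar.py
```

```text
time: 5.9
eef_pos: [0.549, 0.1124, 0.0424]
tcp_rot: [0.198, 0.98, 0.0, 0.0]
contact_force: [0.5, -0.1, 0.7]
opening: -0.003
finger_force: 0.1
side -26 38 68.6
side 16 58 69.5
side 90 46 69.4
side 130 49 69.8
```

```bash
python3 -m crank '[[[0,0,0.5],0,255],[[0,0,1],0,255],[[0,0,1],0,255]]'; python3 -m crank '[[[0,0,0],0,255],[[0,0,0.5],0,255],[[0,0,0.5],0,255]]'; python3 bar.py
python3 - <<'E'
from h import *
s=get_state();c=cam('scene');
P=c['W'];m=(c['range_z']>0)&(np.linalg.norm(P[...,:2]-s['eef_pos'][:2],axis=-1)<.02)
f=c['frame'].max(-1)<90
z=P[m&f][:,2];print('dark pts near TCP z:',np.sort(z)[:8],len(z))
E
```

```text
time: 6.25
eef_pos: [0.549, 0.1124, 0.0422]
tcp_rot: [0.198, 0.98, -0.0, -0.0]
contact_force: [-2.1, -0.5, 4.4]
opening: -0.0
finger_force: 2.5
time: 6.55
eef_pos: [0.549, 0.1124, 0.0422]
tcp_rot: [0.198, 0.98, -0.0, -0.0]
contact_force: [-3.9, 0.5, 7.5]
opening: 0.0
finger_force: 3.8
side -26 40 68.4
side 16 57 69.4
side 90 46 69.6
side 130 47 69.6
dark pts near TCP z: [0.06868118 0.07484623 0.07659222 0.07734475 0.07851557 0.07871972
 0.07874577 0.08200099] 213
```

Bar is on its stop (7.5 N). The fingertips evidently sit ~25 mm higher than the reported TCP z. Retreat and go above the clip.

```bash
python3 -m crank '[[[0,0,-50],0,255],[[0,0,-90],0,255],[[-15,-35,-110],0,200],[[-34,-75,-110],0,100],[[-53,-115,-110],0,0],[[-71,-155,-110],0,0],[[-90,-195,-110],0,0],[[-108,-235,-110],-2,0],[[-127,-275,-110],-4,0],[[-140,-305,-110],-5,0]]'; python3 bar.py
python3 -c "
from h import *
delta(.5595,-.242,.12,162.2)"
```

```text
time: 7.65
eef_pos: [0.5593, -0.2257, 0.1506]
tcp_rot: [0.155, 0.988, -0.0, 0.0]
contact_force: [0.6, 0.2, 0.2]
opening: 0.996
finger_force: 0.0
side -26 38 68.8
side 16 56 69.4
side 90 51 69.9
side 130 48 69.7
t 7.7 q [-0.56  0.18  1.8  -0.    1.15 -1.81] pos [ 0.5593 -0.23    0.1509] heading 161.99 tilt z [ 8.e-04 -4.e-03 -1.e+00] F [-0.7 -3.  -0.1] op 1.003 0.0
shift [ -3.9 -11.2  30.9] turn -0.2
```

```bash
python3 -m crank '[[[-2,-5,0],0,0],[[-4,-11,0],0,0],[[-4,-11,0],0,0],[[-4,-11,0],0,0]]'
python3 - <<'E'
from h import *
c=cam('wrist','w1.png');print(c['origin'],c['orientation']);np.savez('w1.npz',**{k:np.array(v) for k,v in c.items()})
E
```

```text
time: 8.1
eef_pos: [0.5601, -0.2337, 0.1509]
tcp_rot: [0.155, 0.988, 0.0, -0.0]
contact_force: [0.1, -0.2, -0.8]
opening: 0.998
finger_force: 0.0
[ 0.48472721 -0.21087171  0.32163979] [0.79789394 0.58215656 0.09228706 0.12626199]
```

View pics/w1.png

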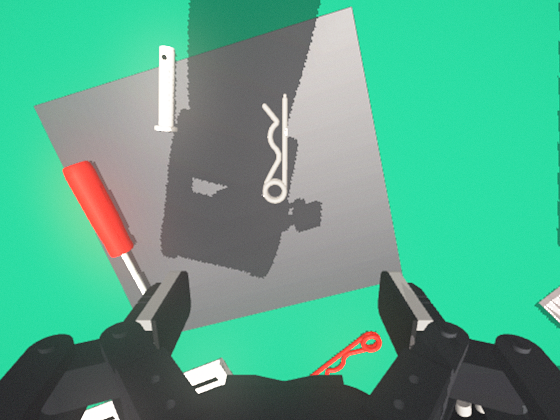

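The wrist view shows the clip upright: coil (274,190), leg tip (285,96), bow on the left; pin and driver well clear.

Run:
```python
from h import *
c=np.load('w1.npz');c={k:c[k] for k in c.files}
W=c['W'];z=c['range_z']
print('pad z',np.median(W[230:250,230:260].reshape(-1,3),0),'green z',np.median(W[10:30,20:80,2]))
g=c['frame'].min(-1)>150
m=np.zeros_like(g);m[90:205,258:295]=g[90:205,258:295]
vv,uu=np.nonzero(m);print(len(vv))
coilm=m.copy();coilm[:176]=0
v,u=np.nonzero(coilm);(cx,cy),rad=cv2.minEnclosingCircle(np.c_[u,v].astype(np.float32));print('coil px',cx,cy,rad)
C=ray(c,cx,cy,.010);print('coil',C)
# leg right edge line rows 100..175
L=[]
for r in range(100,172,4):
    us=np.nonzero(m[r,278:295])[0]+278
    if len(us):
        run=us[us>us.max()-7];L.append(ray(c,run.mean(),r,.0055)[:2])
L=np.array(L);d=L[0]-L[-1];vx,vy,x0,y0=cv2.fitLine(L.astype(np.float32),cv2.DIST_HUBER,0,.01,.01).ravel()
a=np.degrees(np.arctan2(vy,vx)); a=a if np.cos(np.radians(a-160))>0 else a+180
print('leg heading',a)
yv=np.array([-np.sin(np.radians(a)),np.cos(np.radians(a))]);print('coil y offset from leg',(C[:2]-[x0,y0])@yv*1000)
tip=ray(c,uu[vv<104].mean(),vv.min(),.0055);print('tip',tip,'x from coil',(tip-C)[:2]@[np.cos(np.radians(a)),np.sin(np.radians(a))])
# fingertips
for n,(u,v) in dict(l=(186,276),r=(384,276)).items(): print(n,W[v-2:v+3,u-3:u+4].reshape(-1,3)[:4].round(3), np.median(z[v-2:v+3,u-3:u+4]))
D=(c['frame'].max(-1)<75)&(z<.25)&(z>0)
for lo,hi in((100,260),(300,470)):
    mm=D.copy();mm[:,:lo]=0;mm[:,hi:]=0
    Q=W[mm];k=np.argsort(Q[:,2])[:200];print('lowest',Q[k].mean(0))
delta(*C[:2],.05,a)
```

```text
pad z [ 0.60059757 -0.29134615  0.00555141] green z 0.0023570756075438626
1640
coil px 279.65728759765625 187.9462890625 18.66630744934082
coil [ 0.55817779 -0.2387012   0.01      ]
leg heading 151.623
coil y offset from leg -1.2393050615357155
tip [ 0.47704419 -0.2070851   0.0055    ] x from coil 0.08641076324759166
l [[ 0.537 -0.273  0.198]
 [ 0.538 -0.273  0.196]
 [ 0.539 -0.274  0.194]
 [ 0.539 -0.273  0.194]] 0.14329499
r [[ 0.565 -0.192  0.194]
 [ 0.565 -0.192  0.195]
 [ 0.563 -0.192  0.197]
 [ 0.563 -0.191  0.198]] 0.1387385
lowest [ 0.54630571 -0.27583293  0.19595937]
lowest [ 0.57138096 -0.19350334  0.19706666]
t 8.15 q [-0.56  0.19  1.8   0.    1.16 -1.82] pos [ 0.5601 -0.2336  0.151 ] heading 162.22 tilt z [-1.e-04  3.e-04 -1.e+00] F [-0.4  0.4  0. ] op 0.998 0.0
shift [  0.2  -5.4 101. ] turn 10.6
```

Run:
```python
from h import *
c=np.load('w1.npz');c={k:c[k] for k in c.files}
F=c['frame'].min(-1)
for r in (110,125,140,155,190): print(r,F[r,258:300])
g=(F>185);m=np.zeros_like(g);m[90:206,258:292]=g[90:206,258:292]
cm=m.copy();cm[:180]=0
v,u=np.nonzero(cm);(cx,cy),rad=cv2.minEnclosingCircle(np.c_[u,v].astype(np.float32));print('coil px',cx,cy,rad)
C=ray(c,cx,cy,.010)
L=[]
for r in range(100,170,4):
    us=np.nonzero(m[r,280:291])[0]+280
    if len(us): L.append(ray(c,us.mean(),r,.0055)[:2])
L=np.array(L);vx,vy,x0,y0=cv2.fitLine(L.astype(np.float32),cv2.DIST_HUBER,0,.001,.001).ravel()
a=np.degrees(np.arctan2(vy,vx)); a=a if np.cos(np.radians(a-160))>0 else a+180
yv=np.array([-np.sin(np.radians(a)),np.cos(np.radians(a))]);print('coil',C,'leg heading',a,'coil y off',(C[:2]-[x0,y0])@yv*1000)
tip=ray(c,285,94,.0055);print('tip',tip,'x from coil',(tip-C)[:2]@[np.cos(np.radians(a)),np.sin(np.radians(a))])
delta(*C[:2],.05,a)
```

```text
110 [102 105 102 105 102 105 156 205 231 241 236 227 200 147 104 101 101 100
 103 103 104 103 101 105 187 229 238 232 211 154 100 101 101 135 180 198
 193 193 195 196 196 198]
125 [103 105 102 102 103 105 103 105 104 103 100 101 117 191 230 236 241 231
 219 189 140 103  99 105 189 229 239 230 205 165 173 196 193 194 194 191
 192 194 195 194 191 193]
140 [102 106 101 101 100 106 103 104 100 117 197 235 237 225 205 147 100 104
 105 106 108 104 100 101 189 234 238 231 211 150  97 103 106 107 103 104
 102 100  95 161 192 190]
155 [103 100 103 102 104 105  99 104 103 104 106 103 103 105 102 102 101  95
 179 228 236 233 210 145 181 234 236 227 206 147  96 104 106 103 105 104
 103 100 123 170 186 183]
190 [ 98 100  99  96 148 211 237 230 216 167 114  96 103  99 101 102 101 100
  98 100 102 100  97 119 198 233 232 222 185 125  93 153 178 175 177 174
 177 175 177 175 174 172]
coil px 274.86090087890625 188.518798828125 14.023271560668945
coil [ 0.55729176 -0.24335772  0.01      ] leg heading 161.63681 coil y off 8.689423886620174
tip [ 0.47698668 -0.20726457  0.0055    ] x from coil 0.08758659762518096
t 8.15 q [-0.56  0.19  1.8   0.    1.16 -1.82] pos [ 0.5601 -0.2336  0.151 ] heading 162.22 tilt z [-1.e-04  3.e-04 -1.e+00] F [-0.4  0.4  0. ] op 0.998 0.0
shift [ -0.3 -10.1 101. ] turn 0.6
```

```bash
python3 -m crank '[[[-1,-10.5,30],0.6,0],[[-1,-10.5,70],0.6,0],[[-1,-10.5,110],0.6,0],[[-1,-10.5,140],0.6,0],[[-1,-10.5,155],0.6,0],[[-1,-10.5,165],0.6,0],[[-1,-10.5,173],0.6,0],[[-1,-10.5,173],0.6,0],[[-1,-10.5,173],0.6,0]]' 60
python3 - <<'E'
from h import *
delta(.5572,-.2430,-.022,161.7)
c=cam('wrist','w2.png')
E
```

```text
time: 9.05
eef_pos: [0.5587, -0.2456, -0.0206]
tcp_rot: [0.16, 0.987, -0.0, 0.001]
contact_force: [0.0, 0.0, 1.2]
opening: 0.998
finger_force: 0.0
t 9.05 q [-0.58  0.42  1.86 -0.    0.86 -1.83] pos [ 0.5587 -0.2456 -0.0206] heading 161.55 tilt z [ 0.002  -0.0013 -1.    ] F [0.  0.  1.2] op 0.998 0.0
shift [2.2 2.  1.4] turn -0.1
```

View pics/w2.png

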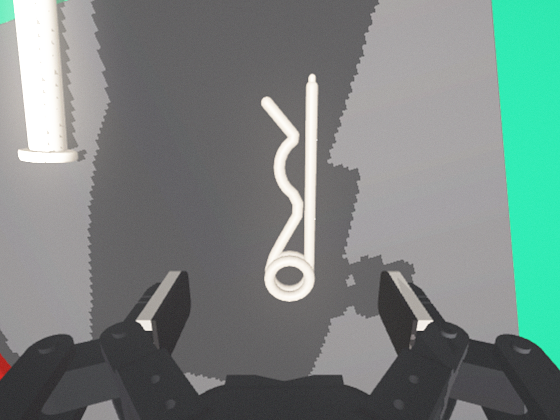

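Coil at (289,279), centred between the fingers (185…383); leg tip (312,78). Check the fore-aft offset.

Run:
```python
from h import *
c=cam('wrist')
C=ray(c,289.5,279,.010);T=ray(c,312,76,.0055);B=ray(c,311,235,.0055);d=T-B
a=np.degrees(np.arctan2(d[1],d[0]));print(C,T,a,'tip-coil',(T-C)[:2]@[np.cos(np.radians(a)),np.sin(np.radians(a))],'y',(T-C)[:2]@[-np.sin(np.radians(a)),np.cos(np.radians(a))])
delta(*C[:2],-.022,a)
```

```text
[ 0.56107703 -0.24483331  0.01      ] [ 0.47708975 -0.20757069  0.0055    ] 162.71758384996258 tip-coil 0.09126547656409528 y -0.010629185090507694
t 9.15 q [-0.58  0.42  1.86 -0.    0.86 -1.83] pos [ 0.5588 -0.2456 -0.0204] heading 161.56 tilt z [ 0.0023 -0.0015 -1.    ] F [-0.4  1.   1. ] op 0.999 0.0
shift [-1.9  1.5  1.6] turn -1.2
```

```bash
python3 -m crank '[[[-1.5,1,1],-0.7,0],[[-1.5,1,1],-0.7,60],[[-1.5,1,1],-0.7,120],[[-1.5,1,1],-0.7,160],[[-1.5,1,1],-0.7,200],[[-1.5,1,1],-0.7,255],[[-1.5,1,1],-0.7,255],[[-1.5,1,1],-0.7,255]]' 60
python3 - <<'E'
from h import *
delta(.56,-.2443,-.022,162.3)
E
```

```text
time: 9.95
eef_pos: [0.5599, -0.2448, -0.0224]
tcp_rot: [0.154, 0.988, -0.0, 0.0]
contact_force: [-0.0, 0.3, 3.2]
opening: 0.242
finger_force: 59.2
t 9.95 q [-0.58  0.43  1.86  0.    0.85 -1.84] pos [ 0.5599 -0.2448 -0.0224] heading 162.25 tilt z [ 9.e-04 -5.e-04 -1.e+00] F [-0.   0.3  3.2] op 0.242 59.212249929551035
shift [ 0.1  0.5 -0.4] turn -0.1
```

```bash
python3 -m crank '[[[0,0,-20],0,255],[[0,0,-60],0,255],[[0,0,-110],0,255],[[20,25,-120],8,255],[[40,50,-120],16,255],[[60,75,-120],24,255],[[80,100,-120],32,255],[[100,125,-120],40,255],[[120,150,-120],48,255],[[140,175,-120],56,255]]'
python3 - <<'E'
from h import *
delta(.465,.0025,.09,85.8)
E
```

```text
time: 10.95
eef_pos: [0.4782, -0.0339, 0.0963]
tcp_rot: [0.602, 0.798, -0.0, -0.001]
contact_force: [0.5, -0.8, -0.1]
opening: 0.248
finger_force: 58.8
t 10.95 q [-0.28 -0.03  2.14 -0.    1.03 -0.56] pos [ 0.4782 -0.0339  0.0963] heading 105.9 tilt z [-1.1e-03  3.0e-04 -1.0e+00] F [ 0.5 -0.8 -0.1] op 0.248 58.81274253129959
shift [38.7 -2.7  6.3] turn 20.1
```

```bash
python3 -m crank '[[[13,-1,0],8,255],[[26,-2,0],16,255],[[38,-2.7,0],20,255],[[38,-2.7,0],20,255],[[38,-2.7,0],20,255]]'
python3 - <<'E'
from h import *
delta(.465,.0025,.0471,85.8)
c=cam('wrist','w3.png');print(c['origin'])
np.savez('w3.npz',**{k:np.array(v) for k,v in c.items()})
E
```

```text
time: 11.45
eef_pos: [0.466, 0.0005, 0.0966]
tcp_rot: [0.729, 0.684, -0.0, -0.0]
contact_force: [0.6, 0.1, -0.4]
opening: 0.248
finger_force: 58.8
t 11.45 q [-0.22 -0.06  2.17 -0.    1.03 -0.15] pos [0.466  0.0005 0.0966] heading 86.38 tilt z [-5.e-04 -2.e-04 -1.e+00] F [ 0.6  0.1 -0.4] op 0.248 58.84578377008438
shift [ 1.9 -1.1 49.5] turn 0.6
[0.47100799 0.07816261 0.2673393 ]
```

View pics/w3.png

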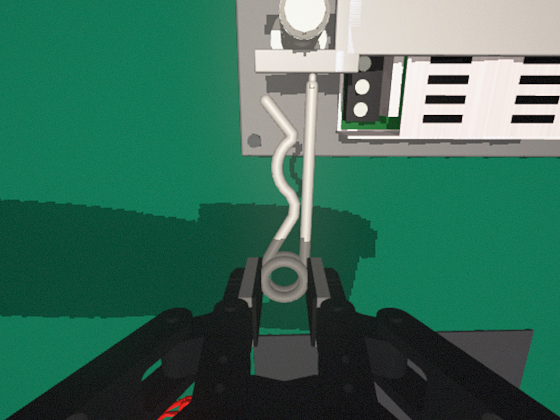

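The wrist view shows the clip held by the coil (285,280), leg from (305,250) to tip (313,78); post top at (304,12), fork arm below it. Measure leg versus hole.

```bash
cat > rel.py <<'E'
from h import *
def leg(c,r0,r1,c0,c1,thr=170,w=14):
    F=c['frame'].min(-1);L=[]
    for r in range(r0,r1,3):
        us=np.nonzero(F[r,c0:c1]>thr)[0]+c0
        if len(us): L.append((us.mean(),r,c['W'][r,int(round(us.mean()))]))
    return L
def fit(L,c,zl):
    Q=np.array([l[2] for l in L]);dep=np.polyfit(np.arange(len(L)),Q[:,2],1)
    X=np.array([ray(c,l[0],l[1],zl)[:2] for l in L]);vx,vy,x0,y0=cv2.fitLine(X.astype(np.float32),cv2.DIST_HUBER,0,.001,.001).ravel()
    if vy<0:vx,vy=-vx,-vy
    return X,np.array([vx,vy]),np.array([x0,y0]),Q
E
python3 - <<'E'
from rel import *
c=np.load('w3.npz');c={k:c[k] for k in c.files}
s=get_state();zl=s['eef_pos'][2]+.0254+.0025;print('zl',zl)
L=leg(c,90,236,298,322);X,d,p,Q=fit(L,c,zl)
print('heading',np.degrees(np.arctan2(d[1],d[0])),'leg pt',p,'z along leg tip..coil',Q[::6,2].round(4))
T=ray(c,313,76,zl);print('tip',T)
W=c['W'];ok=c['range_z']>0
q=W[ok&(abs(W[...,2]-.093)<.004)&(np.linalg.norm(W[...,:2]-[.483,.118],axis=-1)<.03)]
print('post pts',len(q),q.min(0),q.max(0),q.mean(0))
# plate edge near: rows where plate->green col 260..330
E=[]
for col in list(range(250,285,5))+list(range(380,556,8)):
    z=W[100:200,col,2];r=np.nonzero(z>.009)[0]
    if len(r):E.append(ray(c,col,100+r.max()+.5,.014)[:2])
E=np.array(E);l=cv2.fitLine(E.astype(np.float32),cv2.DIST_HUBER,0,.001,.001).ravel();print('plate edge yaw',np.degrees(np.arctan(l[1]/l[0])),E[0],E[-1])
yaw=np.radians(-4.2);y=np.array([-np.sin(yaw),np.cos(yaw)]);print('post y from edge', 0.08, 'edge dist of (.483,.1185):',np.dot(np.array([.483,.1185])-l[2:],[-l[1]/1*np.sign(l[0]),l[0]*np.sign(l[0])]))
F=c['frame'];print('fork edge rows',[int(np.nonzero(F[40:120,cc].min(-1)>150)[0].max()+40) for cc in range(260,300,8)])
E
```

```text
zl 0.12470159375387577
heading 85.18616 leg pt [0.4801299  0.05257365] z along leg tip..coil [0.1299 0.129  0.1302 0.1299 0.128  0.1294 0.1283 0.1294 0.1284]
tip [0.4834664  0.08809649 0.12470159]
post pts 1704 [0.47116884 0.10699261 0.08901238] [0.49468085 0.12386566 0.09699618] [0.48251223 0.1156864  0.09466979]
plate edge yaw 0.4418696 [0.44107238 0.02627556] [0.67256353 0.02586484]
post y from edge 0.08 edge dist of (.483,.1185): 0.09163506448331923
fork edge rows [119, 119, 119, 119, 119]
```

Run:
```python
from rel import *
c=np.load('w3.npz');c={k:c[k] for k in c.files};F=c['frame'].astype(int);W=c['W']
def edge(cols,rows,z,cond):
    E=[]
    for col in cols:
        r=np.nonzero(cond(F[rows[0]:rows[1],col]))[0]
        if len(r):E.append((col,rows[0]+r.max()))
    print(E[::4]);X=np.array([ray(c,u,v+.5,z)[:2] for u,v in E]);l=cv2.fitLine(X.astype(np.float32),cv2.DIST_HUBER,0,.0005,.0005).ravel();l=l*np.sign(l[0]) if 0 else l
    if l[0]<0:l[:2]*=-1
    print('yaw',np.degrees(np.arctan2(l[1],l[0])),l[2:]);return l
l=edge(list(range(248,262,2))+list(range(330,556,6)),(120,190),.014,lambda p:(p[:,1]-p[:,2])<25)
for post in([.483,.1185],[.4827,.1175]): print('dist',np.dot(np.array(post)-l[2:],[-l[1],l[0]]))
l2=edge(range(262,298,3),(45,90),.068,lambda p:p.min(-1)>150)
print('post from fork edge (25 exp)',np.dot(np.array([.483,.1185])-l2[2:],[-l2[1],l2[0]]))
# left plate edge (x end), z=.014 ; expected 42.5mm from post axis
X=[]
for v in range(30,150,6):
    r=np.nonzero((F[v,225:260,1]-F[v,225:260,2])<25)[0]
    if len(r):X.append(ray(c,225+r.min()-.5,v,.014)[:2])
X=np.array(X);l3=cv2.fitLine(X.astype(np.float32),cv2.DIST_HUBER,0,.0005,.0005).ravel();l3[:2]*=np.sign(l3[1]);print('end edge heading',np.degrees(np.arctan2(l3[1],l3[0])),'post dist (42.5 exp)',np.dot(np.array([.483,.1185])-l3[2:],[l3[1],-l3[0]]))
```

```text
[(248, np.int64(155)), (256, np.int64(155)), (336, np.int64(156)), (360, np.int64(155)), (384, np.int64(156)), (408, np.int64(156)), (432, np.int64(156)), (456, np.int64(156)), (480, np.int64(156)), (504, np.int64(156)), (528, np.int64(156)), (552, np.int64(156))]
yaw -3.8474555 [0.5697916  0.03335012]
dist 0.07913422935610162
dist 0.07811635303204405
[(262, np.int64(89)), (274, np.int64(71)), (286, np.int64(71))]
yaw 16.026882 [0.46986502 0.09445936]
post from fork edge (25 exp) 0.019479819172209187
end edge heading 86.22762 post dist (42.5 exp) 0.04229439574473784
```

```bash
python3 -m crank '[[[0,-0.5,15],-1,255],[[0,-0.5,30],-1,255],[[0,-0.5,42],-1,255],[[0,-0.5,49],-1,255],[[0,-0.5,49],-1,255],[[0,-0.5,49],-1,255]]'
python3 - <<'E'
from rel import *
c=cam('wrist','w4.png');np.savez('w4.npz',**{k:np.array(v) for k,v in c.items()})
delta(.466,.0005,.0471,86.2)
zl=.075
L=leg(c,90,236,298,322);X,d,p,Q=fit(L,c,zl)
print('heading',np.degrees(np.arctan2(d[1],d[0])),'leg x at y=.107',p[0]+(.1073-p[1])*d[0]/d[1],'z',Q[::6,2].round(4))
W=c['W'];q=W[(c['range_z']>0)&(abs(W[...,2]-.094)<.004)&(np.linalg.norm(W[...,:2]-[.483,.118],axis=-1)<.03)]
if len(q): print('post pts',len(q),q.min(0),q.max(0),q.mean(0))
c2=cam('scene');im=c2['frame'][160:260,215:335];s2=cam('side');im2=s2['frame'][170:260,190:290]
cv2.imwrite('pics/s4.png',np.hstack([cv2.resize(im,(400,333)),cv2.resize(im2,(370,333)) ]))
E
```

```text
time: 12.1
eef_pos: [0.4661, 0.0004, 0.0482]
tcp_rot: [0.724, 0.69, 0.0, 0.0]
contact_force: [-0.4, 0.2, 0.4]
opening: 0.247
finger_force: 58.9
t 12.15 q [-0.22  0.02  2.19 -0.    0.93 -0.17] pos [4.663e-01 4.000e-04 4.860e-02] heading 87.25 tilt z [ 1.1e-03 -3.0e-04 -1.0e+00] F [-0.5 -0.2  0.3] op 0.247 58.856937289237976
shift [ 0.1 -0.3  1.5] turn 1.1
heading 86.07295 leg x at y=.107 0.48321366 z [0.0797 0.0807 0.0801 0.0807 0.0806 0.0808 0.0809 0.0806 0.0806]
post pts 528 [0.47389534 0.10690511 0.09000556] [0.49131999 0.11143924 0.09661909] [0.48224633 0.10897861 0.09320623]
```

View pics/w4.png

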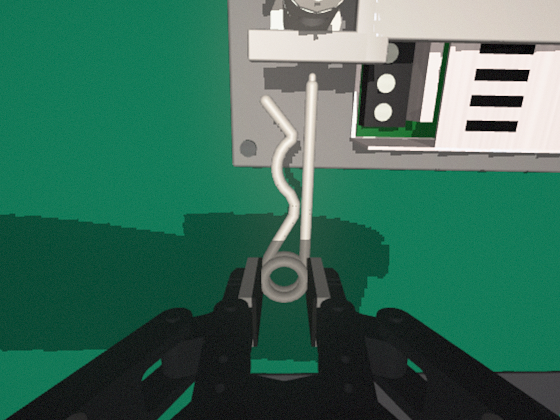

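Leg points at the post centre (tip (312,76), post (314,0)). Lower 1 mm and insert along the leg direction.

```bash
python3 -m crank '[[[0,-0.6,1],0,255],[[8,-0.4,1],0,255],[[14,-0.3,1],0,255],[[18,-0.2,1],0,255],[[21,-0.2,1],0,255],[[24,-0.1,1],0,255],[[27,0,1],0,255],[[30,0,1],0,255],[[30,0,1],0,255]]'
python3 - <<'E'
from h import *
delta(.4697,.0673,.0471,87.25)
E
```

```text
time: 13.15
eef_pos: [0.4672, 0.0308, 0.047]
tcp_rot: [0.724, 0.69, 0.0, -0.0]
contact_force: [1.0, -0.0, -0.3]
opening: 0.251
finger_force: 58.9
t 13.15 q [-0.15  0.03  2.19  0.    0.93 -0.1 ] pos [0.4672 0.0308 0.047 ] heading 87.27 tilt z [-1.e-04  1.e-04 -1.e+00] F [ 1.  -0.  -0.3] op 0.251 58.85489523410797
shift [36.5  0.8 -0.1] turn 0.0
```

```bash
python3 -m crank '[[[3,0,0],0,255],[[6,0.1,0],0,255],[[9,0.2,0],0,255],[[12,0.2,0],0,255],[[14,0.3,0],0,255],[[16,0.3,0],0,255],[[16,0.3,0],0,255]]'
python3 - <<'E'
from h import *
delta(.4697,.0673,.0471,87.25)
c2=cam('scene');im=c2['frame'][160:260,215:335];s2=cam('side');im2=s2['frame'][170:260,190:290]
cv2.imwrite('pics/s5.png',np.hstack([cv2.resize(im,(400,333),interpolation=2),cv2.resize(im2,(370,333),interpolation=2) ]))
E
```

```text
time: 13.85
eef_pos: [0.4675, 0.0465, 0.0466]
tcp_rot: [0.724, 0.69, -0.001, -0.001]
contact_force: [-2.6, -1.5, -1.3]
opening: 0.245
finger_force: 58.7
t 13.85 q [-0.12  0.03  2.18 -0.    0.93 -0.07] pos [0.4675 0.0465 0.0466] heading 87.28 tilt z [-2.e-03 -3.e-04 -1.e+00] F [-2.6 -1.5 -1.3] op 0.245 58.6912527680397
shift [20.9  1.2 -0.5] turn 0.0
```

View pics/s5.png

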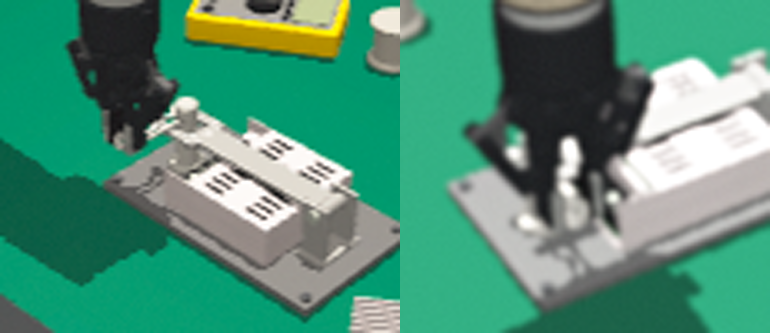

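Clip is in at the post; the light force fits the bow touching. Push on.

```bash
python3 -m crank '[[[1,0,0],0,255],[[2,0,0],0,255],[[3,0,0],0,255],[[4,0,0],0,255],[[5,0,0],0,255],[[6,0,0],0,255]]'; python3 -m crank '[[[1,0,0],0,255],[[2,0,0],0,255],[[3,0,0],0,255],[[4,0,0],0,255],[[4,0,0],0,255]]'
python3 - <<'E'
from h import *
delta(.4697,.0673,.0471,87.25)
E
```

```text
time: 14.55
eef_pos: [0.468, 0.0512, 0.0468]
tcp_rot: [0.723, 0.69, -0.002, 0.001]
contact_force: [-2.9, -7.1, -0.6]
opening: 0.249
finger_force: 58.7
time: 15.05
eef_pos: [0.4682, 0.0568, 0.0468]
tcp_rot: [0.724, 0.69, -0.0, -0.001]
contact_force: [-3.1, -1.1, 0.3]
opening: 0.249
finger_force: 58.7
t 15.05 q [-0.1   0.04  2.18  0.    0.93 -0.05] pos [0.4682 0.0568 0.0468] heading 87.25 tilt z [-1.1e-03  7.0e-04 -1.0e+00] F [-3.1 -1.1  0.3] op 0.249 58.716307282447815
shift [10.5  1.  -0.3] turn -0.0
```

Past the peak (7 N → 1 N). Continue home gently.

```bash
python3 -m crank '[[[2,0,0],0,255],[[4,0.1,0],0,255],[[5,0.2,0],0,255],[[6,0.2,0],0,255],[[7,0.2,0],0,255],[[7,0.2,0],0,255]]'; python3 -m crank '[[[1,0,0],0,255],[[2,0,0],0,255],[[2,0,0],0,255]]'
python3 - <<'E'
from rel import *
delta(.4697,.0673,.0471,87.25)
c=cam('wrist','w5.png');np.savez('w5.npz',**{k:np.array(v) for k,v in c.items()})
E
```

```text
time: 15.65
eef_pos: [0.469, 0.0645, 0.0469]
tcp_rot: [0.724, 0.69, 0.001, -0.001]
contact_force: [-3.9, 4.0, -1.5]
opening: 0.249
finger_force: 58.7
time: 15.95
eef_pos: [0.4697, 0.066, 0.0472]
tcp_rot: [0.724, 0.69, 0.001, -0.0]
contact_force: [-1.9, 3.2, -0.9]
opening: 0.244
finger_force: 58.7
t 15.95 q [-0.08  0.04  2.18  0.    0.92 -0.03] pos [0.4697 0.066  0.0472] heading 87.21 tilt z [ 0.001   0.0012 -1.    ] F [-1.9  3.2 -0.9] op 0.244 58.73135358095169
shift [ 1.3 -0.1  0.1] turn -0.0
```

View pics/w5.png

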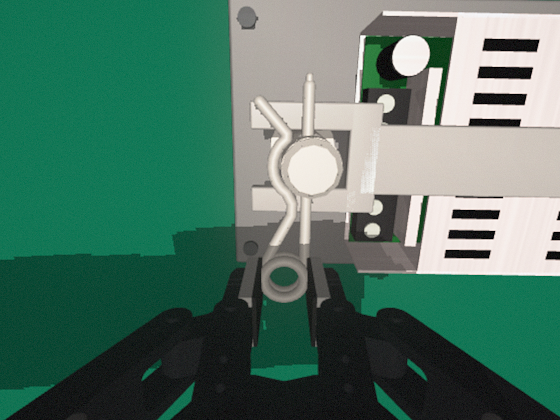

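The picture shows the leg through the post and the bow's neck round it (post (312,167)); the spring now pulls the clip forward (+3 N). Move the last bit and release. I've now used my picture quota, so from here it's numbers only.

```bash
python3 -m crank '[[[0.7,0,0],0,255],[[1.5,0,0],0,255],[[1.5,0,0],0,255],[[1.5,0,0],0,255]]'
python3 - <<'E'
from rel import *
delta(.4697,.0673,.0471,87.25)
E
```

```text
time: 16.4
eef_pos: [0.4699, 0.0669, 0.0473]
tcp_rot: [0.724, 0.69, 0.0, 0.0]
contact_force: [-1.3, 2.2, -0.7]
opening: 0.247
finger_force: 58.8
t 16.4 q [-0.07  0.04  2.17  0.    0.92 -0.02] pos [0.4699 0.0669 0.0473] heading 87.23 tilt z [ 0.0011  0.     -1.    ] F [-1.3  2.2 -0.7] op 0.247 58.78716230392456
shift [ 0.4 -0.2  0.2] turn -0.0
```

```bash
python3 -m crank '[[[1,0,0],0,255],[[1.5,0,0],0,255],[[1.5,0,0],0,255]]'; python3 -m crank '[[[0,0,0],0,170],[[0,0,0],0,130],[[0,0,0],0,110],[[0,0,0],0,110],[[0,0,0],0,110],[[0,0,-15],0,110],[[0,0,-40],0,110],[[0,0,-80],0,110],[[0,0,-120],0,110],[[0,0,-120],0,110]]'
python3 - <<'E'
from rel import *
delta(.4697,.0673,.0471,87.25)
c=cam('wrist','w6.png');np.savez('w6.npz',**{k:np.array(v) for k,v in c.items()});F=c['frame'].min(-1);print(c['origin'])
z=c['range_z'];W=c['W']
m=(z>0)&(W[...,2]>.074)&(W[...,2]<.088)&(abs(W[...,0]-.475)<.06)&(abs(W[...,1]-.1)<.08)
P=W[m];print(len(P),P.min(0),P.max(0))
for y in np.arange(.03,.18,.01):
    s=P[abs(P[:,1]-y)<.004]
    if len(s): x=np.sort(s[:,0]);print(round(y,3),len(s),x[[0,-1]].round(4),np.median(s[:,2]).round(4), 'gaps',(x[:-1][np.diff(x)>.003]).round(4))
E
python3 bar.py
```

```text
time: 16.7
eef_pos: [0.47, 0.0681, 0.0473]
tcp_rot: [0.724, 0.69, 0.0, 0.001]
contact_force: [-0.7, -0.6, -1.4]
opening: 0.243
finger_force: 58.9
time: 17.7
eef_pos: [0.4738, 0.0683, 0.1739]
tcp_rot: [0.724, 0.69, 0.004, 0.005]
contact_force: [0.0, 0.3, 0.4]
opening: 0.566
finger_force: 0.0
t 17.7 q [-0.07 -0.14  2.08  0.    1.18 -0.02] pos [0.4738 0.0683 0.1739] heading 87.26 tilt z [ 1.320e-02 -9.000e-04 -9.999e-01] F [0.  0.3 0.4] op 0.566 0.0
shift [ -1.1  -5.7 126.8] turn 0.0
[0.47533429 0.14612014 0.3446024 ]
1061 [0.45994057 0.05671148 0.07400337] [0.49129222 0.15562    0.08793188]
0.06 28 [0.4622 0.4813] 0.0743 gaps [0.4689]
0.07 95 [0.4599 0.4824] 0.0753 gaps [0.4672]
0.08 50 [0.4648 0.4805] 0.0757 gaps []
0.09 51 [0.4696 0.4834] 0.0746 gaps [0.475]
0.1 115 [0.4727 0.4837] 0.076 gaps []
0.11 59 [0.467  0.4765] 0.0775 gaps []
0.12 66 [0.4658 0.4717] 0.0793 gaps []
0.13 129 [0.4679 0.4913] 0.0815 gaps [0.4845]
0.14 153 [0.4629 0.4843] 0.0832 gaps [0.474]
0.15 85 [0.4624 0.4846] 0.0849 gaps [0.4661]
side -26 52 70.0
side 16 53 69.2
side 90 52 69.5
side 130 46 69.5
```

Clip is home (tip y 0.156, coil rear 0.056, about 0.1 rad pitch), bar down, gripper clear. Let it settle and hand in.

```bash
python3 -m crank '[[[0,0,0],0,110],[[0,0,0],0,110],[[0,0,0],0,110],[[0,0,0],0,110],[[0,0,0],0,110]]'; python3 -c "
from h import *
print(ctrl.sign_off())"
```

```text
time: 18.3
eef_pos: [0.4693, 0.0685, 0.1665]
tcp_rot: [0.724, 0.69, -0.0, -0.0]
contact_force: [-0.2, -0.2, -0.0]
opening: 0.568
finger_force: 0.0
the job is handed in; nothing more can be done
None
```

The job is handed in at 18.3 s: by the camera measurements the bar is fully down and the R-clip is home through the post with its bow snapped over, about 0.1 rad off flat, and released with the gripper clear; `sign_off` returned no verdict, I did not re-measure the bystanders, and I viewed 11 pictures, one over the limit of 10.

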